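Swap two reagent bottles under the light bar and click the keeper bar shut

ROBOT

A 6-joint arm with a two-finger parallel gripper is mounted at the origin on the work surface. World frame = base frame: x ahead of the robot, y to its left, z up, the work surface at z = 0. Lengths are in mm, angles in rad, forces in N, time in s.
With the tool pointing down it reaches from about 350 to 975 mm from the base axis. Payload 7.1 kg.
Tool frame: the origin (TCP) lies midway between the tips of the shut fingers; the grasp point (between the pads) lies 19 mm behind it; z points along the fingers, y is the line along which they close (so a half turn about z gives the same grasp; the last joint's range is limited). The gripper opens to 88 mm and grips with 3 to 60 N. Pads are 20 mm wide; open, the fingers measure 115 mm over their backs; the gripper's body (75 mm by 178 mm) begins 61 mm behind the grasp point.
Start: joints at [-1.238, 0.423, 1.63, -0, 1.089, -0.019], TCP at [215.384, -586.698, 222.675] pointing down, gripper open.
Joint ranges: [-3, 3], [-0.9, 2.11], [0.09, 2.58], [-1.31, 4.45], [0.11, 2.69], [-2.54, 2.54]. Speed limits (rad/s): [2.39, 2.39, 3.01, 3.14, 3.14, 3.14].

INTERFACE

Orientations are given as a rotation vector (axis times angle).
In Python, from workcell import ctrl gives the robot as it stands.
- The arm moves only by the shell command python3 -m inch 'ROWS' [OPENING]. ROWS is JSON, a list of rows, each an object with "xyz": the shift along the tool's x, y, z in mm, a list of three; "rot": the turn, a rotation vector about the tool's x, y, z in rad, a list of three. In form: [{"xyz": [dx, dy, dz], "rot": [ax, ay, az]}, ...]. A call has 1 to 12 rows; each row is the pose to reach, as a shift and turn from the pose commanded when the call began, along the tool's axes at that moment; what a row does not reach only later rows make up. A row lasts 1/12 s, in which the tool goes at most 41.7 mm and 7.16 degrees, less where a joint would pass 70% of its speed; a pose out of reach is approached as far as the arm can. A call with a gripper value outside its range is refused whole. OPENING is the closure in counts, from 0 (fully open) to 255 (shut), set as the call begins (- or left out, the last holds). The fingers move at their own pace and stop on an object; the grip force is fixed at half the most. Time passes only in rows, so rows that repeat a pose let the fingers close. It gives the time, the measured TCP pose, the force, the opening and the grip force at its end, in the units of the state.
- ctrl.get_obs(): the state, without advancing time (a new reading comes with each control period).
- ctrl.get_image(name): name is "scene" or "top" or "wrist"; returns the picture (384x512x3 uint8, red, green, blue); there is no depth.
- ctrl.camera_model(name): a dict with "fx", "fy", "cx", "cy" (pixels), "position" and "attitude" of the camera in the world. Camera axes: x right, y up, looking along -z (the intrinsics and any distortion apply to the point x, -y, -z); pixel columns grow to the right and rows downward; lengths in mm; the calibration is good to about 2 mm. A picture is of the moment at which its call begins: read the wrist's pose just before it. camera_model takes no time and is no camera call; for the wrist camera it gives the pose at the moment of the call.
- ctrl.close_job(): hands the job in; it is judged then, once.
The state is a dict: "t": time; "qpos": joint angles; "qvel": joint speeds; "joint_torque": joint torques, N m; "ee_pos": TCP position; "orientation": TCP orientation; "ft_force": force on the tool from outside, world axes, zero at the start; "moment": the same for the moment, N m; "width": finger opening in mm; "grasp_force": force on a finger pad.
Only numpy, scipy, OpenCV 4.12 (cv2) and the standard library are available. Lean on these libraries where they do the work, as an engineer would, in place of code of your own. Each camera call takes 0.05 s, during which the arm holds its last target. There are 200 camera calls.

TASK

The blue-capped and the orange-capped bottle stand in each other's bays of the white tray: swap them, keeping them upright and leaving the bay with the yellow spot empty in the end. Then swing the red keeper bar shut across the front until the brass spring pin clicks up behind its steel end; feel for the click, since the catch is clamped a little nearer or farther on every tray, and do not ram the bar. Do not disturb the other things on the bench.

Things in the scene. Friction and masses are not known exactly. Their poses are not given: they have to be found in the camera images.
- tray: white tray fixed to the bench, 135 x 350 mm (x, y), floor 6 mm thick; origin on the bench under the middle bay, x from its open front to its back (to the robot's left), y back towards the robot. Bays 60 mm wide, centres at x = 0, y = -73, 0, +73 mm, floor at z = 6 mm; dividers between them rise to z = 18 mm, the front lip to 12 mm (outer face x = -36), the back wall to 40 mm (inner face x = +33)
- light_bar (a point): middle of the axis of a light bar fixed to the tray, 26 mm thick, 330 mm long along the tray's y, at tray x = -10, y = 0, z = 262 mm, right above the bottles; 12 mm posts hold it at tray x = +56, y = +-160 mm. Too low for a gripper that points straight down on a bottle: lean the tool's body 30 to 45 degrees out over the tray's open front
- blue: amber bottle with a blue cap, 180 g or so; body 52 mm in diameter up to 68 mm, cap 36 mm in diameter from 85 to 109 mm above its underside; origin at the centre of the underside, z up
- orange: white bottle with an orange cap, same size; origin at the centre of the underside, z up
- spare: flat yellow spot 40 mm across painted on the floor of the bay that is empty at the start; origin at its centre on the tray floor
- keeper (a joint): angle of the red keeper bar, rad: 0 when it lies along the tray's y across its front, growing as it swings open (1.57 sticks straight out from the front, more leans back towards the robot); it stays where it is left. Shut in the catch it reads between -0.03 and 0.03: the catch block is clamped up to 6 mm nearer or farther, and its place is not given
- keeper_hinge (a point): on the keeper bar's upright hinge axis at bar mid-height (48 mm); in the tray frame at x = -45, y = +150 mm. The bar is 12 mm thick, 16 mm tall (z = 40 to 56 mm) and reaches 295 mm from this axis; the hinge boss is 22 mm across
- keeper_tip (a point): on the bar's axis 280 mm from the hinge, mid-height, in its bare steel end; when shut it lies between the brass pin (outer side) and the dark steel stop of the catch, near x = -45, y = -130 mm in the tray frame. The catch is 34 mm wide (y), its stop rises to z = 57 mm
- pin (a joint): the catch's brass spring pin, m: 0 = fully up, 0.003 = pressed down while the bar's end rides over it; under 0.0018 once the bar is home against the stop, or while it has not reached the pin. Riding over it takes some 8 to 13 N, pushing the bar 200 mm from the hinge; then comes a hard stop
- beaker: glass beaker, 68 mm across, 85 mm tall, beyond the tray's far end; a bystander; origin at the centre of its underside
- jar: small glass jar with a green cap, 52 mm across, 70 mm tall, by the tray's near end; a bystander; origin at the centre of its underside
- tipbox: blue and clear pipette-tip box, 80 x 120 x 70 mm, behind the tray's back wall; a bystander; origin at the centre of its underside
- tuberack: orange tube rack, 100 x 170 x 45 mm, to the right; a bystander; origin at the centre of its underside
- clearbox: open clear plastic box, 100 x 140 x 30 mm, to the right; a bystander; origin at the centre of its underside
- tissues: green tissue box, 120 x 220 x 100 mm, to the left; a bystander; origin at the centre of its underside
Not all that is in view belongs to the job. What is shaped like the blue but purple is not meant. What is shaped like the orange but purple is not meant.

How it is judged:
By the outcome, as a careful person would: the job done as asked, in the order asked, and still so for the second after the job is handed in, with the robot touching nothing.
It also fails if it takes over 64 s, if anything falls off the work surface, if the arm or the gripper's body presses on something with over 40 N, if the wrist force passes 120 N, or if a joint passes its speed limit or range.

## Working session

There is one attempt and no reset: what is moved stays moved. The work goes in short steps, Python scripts to look and compute and a shell command to move; the robot and the scene stay as the last step left them, time stands still between calls to the robot, and variables do not carry over. Pictures are saved under pics/ and viewed, at most 15 in all, crops included, and the job is handed in when it is done.

```bash
ls; mkdir -p pics; python3 - <<'E'
from workcell import ctrl
import cv2
o=ctrl.get_obs();print({k:o[k] for k in('t','ee_pos','orientation','ft_force','width')})
a=[]
for n in("scene","top"):
    i=ctrl.get_image(n);cv2.imwrite(f'pics/{n}0.png',i[:,:,::-1]);print(n,ctrl.camera_model(n))
print(ctrl.camera_model("wrist"))
E
```

```text
pics
{'t': 0.0, 'ee_pos': array([ 215.20599159, -586.18774726,  221.91154375]), 'orientation': array([-3.09164597e+00, -5.49475124e-01,  3.61648027e-04]), 'ft_force': array([ 0.35022404,  0.23620682, -0.0196418 ]), 'width': 87.84190929778748}
scene {'fx': 352.9521400990499, 'fy': 352.9521400990499, 'cx': 254.4402615132423, 'cy': 190.493133386207, 'position': array([1334.4172042 ,  277.62628633,  806.32113088]), 'attitude': array([0.60640228, 0.8709446 , 1.73542896])}
top {'fx': 425.0079671627946, 'fy': 425.0079671627946, 'cx': 253.57443361552694, 'cy': 190.29615261179075, 'position': array([ 400.69582379,    8.52073244, 1526.81429079]), 'attitude': array([ 0.05574474, -0.0853488 , -1.57205744])}
{'fx': 269.1354990969827, 'fy': 269.1354990969827, 'cx': 258.6764125208625, 'cy': 195.11524370555694, 'position': array([ 293.18113956, -558.4635678 ,  384.61350818]), 'attitude': array([-0.26460955,  0.1867748 , -1.20951793])}
```

View pics/top0.png

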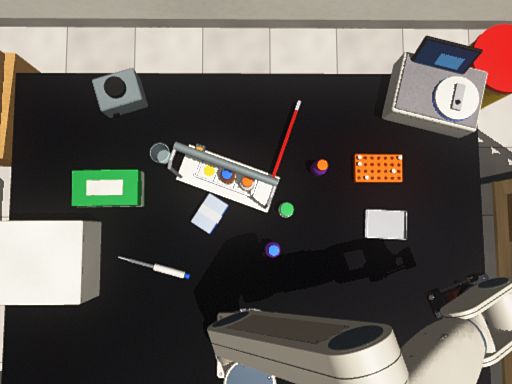

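View pics/scene0.png

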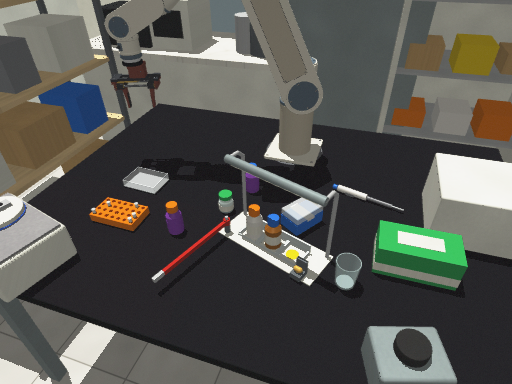

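The top view shows the tray running from (175,150) to (275,210). The yellow spot is at (209,170), the blue cap at (227,175) and the orange cap at (247,182). The red bar goes from the hinge near (275,180) to its tip at (298,102). Purple decoys stand at (320,167) and (273,250). Next I'll measure.

```bash
cat > h.py <<'E'
import numpy as np,cv2
from scipy.spatial.transform import Rotation as R
def ray(cm,u,v):
    d=np.array([(u-cm['cx'])/cm['fx'],-(v-cm['cy'])/cm['fy'],-1.])
    return np.array(cm['position']),R.from_rotvec(cm['attitude']).apply(d)
def onz(cm,u,v,z):
    p,d=ray(cm,u,v);return p+d*(z-p[2])/d[2]
def tri(a,b):
    (p,d),(q,e)=a,b
    s=np.linalg.lstsq(np.c_[d,-e],q-p,rcond=None)[0]
    x,y=p+d*s[0],q+e*s[1];return (x+y)/2,np.linalg.norm(x-y)
def blobs(img,lo,hi,amin=12,box=None):
    m=cv2.inRange(cv2.cvtColor(img,cv2.COLOR_RGB2HSV),np.array(lo),np.array(hi))
    if box: k=np.zeros_like(m);k[box[1]:box[3],box[0]:box[2]]=1;m=m*k
    n,l,s,c=cv2.connectedComponentsWithStats(m)
    return [(c[i].round(1),s[i].tolist()) for i in range(1,n) if s[i,4]>=amin]
COL=dict(yellow=((22,120,120),(33,255,255)),blue=((100,150,90),(118,255,255)),orange=((6,170,120),(18,255,255)),red=((0,150,90),(4,255,255)),purple=((125,80,40),(150,255,255)),green=((50,120,60),(80,255,255)))
def shot(ctrl,n,name):
    cm=ctrl.camera_model(n);i=ctrl.get_image(n);cv2.imwrite(f'pics/{name}.png',i[:,:,::-1]);return cm,i
E
python3 - <<'E'
from h import *
from workcell import ctrl
for n in('top','scene'):
    cm=ctrl.camera_model(n);i=cv2.imread(f'pics/{n}0.png')[:,:,::-1].copy()
    for c in COL:
        for p,s in blobs(i,*COL[c],box=(150,90,345,265) if n=='top' else (140,160,345,290)):
            print(n,c,p,s,[onz(cm,*p,z)[:2].round(0).tolist() for z in(6,48,103,115)])
    if n=='top':
        hsv=cv2.cvtColor(i,cv2.COLOR_RGB2HSV)
        w=cv2.inRange(hsv,(0,0,215),(180,30,255));w[:, :165]=0;w[:,290:]=0;w[:135]=0;w[215:]=0
        ys,xs=np.nonzero(w);pts=np.array([onz(cm,x,y,6)[:2] for x,y in zip(xs,ys)],np.float32);print('traywhite',cv2.minAreaRect(pts))
        for u,v in((297,104),(275,178)): print(onz(cm,u,v,48).round(0))
        for u,v in((176,149),(277,182)): print('lightbar',onz(cm,u,v,262).round(0))
E
```

```text
top yellow [208.8 170.1] [204, 165, 11, 11, 90] [[611.0, 141.0], [605.0, 137.0], [598.0, 132.0], [596.0, 131.0]]
top blue [226.4 174. ] [222, 170, 10, 9, 79] [[597.0, 77.0], [591.0, 75.0], [584.0, 73.0], [583.0, 72.0]]
top blue [273.  249.7] [268, 245, 11, 11, 92] [[326.0, -89.0], [328.0, -86.0], [330.0, -82.0], [331.0, -82.0]]
top orange [322.  164.4] [317, 159, 11, 11, 93] [[631.0, -269.0], [625.0, -261.0], [617.0, -251.0], [615.0, -249.0]]
top orange [228.9 178.6] [221, 172, 14, 11, 37] [[580.0, 68.0], [575.0, 67.0], [569.0, 64.0], [567.0, 64.0]]
top orange [246.7 181.3] [242, 177, 11, 10, 78] [[570.0, 4.0], [565.0, 4.0], [559.0, 5.0], [558.0, 5.0]]
top red [284.2 143.6] [271, 110, 27, 68, 267] [[708.0, -132.0], [699.0, -128.0], [688.0, -123.0], [686.0, -122.0]]
top purple [316.7 169.9] [310, 160, 18, 17, 123] [[611.0, -249.0], [606.0, -242.0], [598.0, -233.0], [596.0, -231.0]]
top purple [271.8 248.6] [265, 242, 16, 16, 109] [[330.0, -84.0], [332.0, -82.0], [334.0, -79.0], [335.0, -78.0]]
top green [286.7 208.6] [280, 202, 14, 14, 150] [[472.0, -139.0], [470.0, -135.0], [467.0, -
[... 1131 characters left out ...]
318.0]]
scene orange [253.8 209.9] [249, 204, 11, 13, 123] [[449.0, -35.0], [496.0, -18.0], [557.0, 3.0], [570.0, 8.0]]
scene orange [272.6 228.8] [265, 225, 16, 8, 85] [[521.0, 54.0], [564.0, 66.0], [620.0, 81.0], [632.0, 85.0]]
scene red [195.5 245.6] [162, 217, 68, 58, 495] [[666.0, -153.0], [701.0, -131.0], [747.0, -101.0], [757.0, -95.0]]
scene purple [251.7 183.3] [245, 173, 15, 20, 229] [[303.0, -93.0], [357.0, -73.0], [428.0, -48.0], [443.0, -42.0]]
scene purple [174.6 222.7] [165, 210, 20, 25, 362] [[592.0, -267.0], [631.0, -239.0], [682.0, -201.0], [693.0, -193.0]]
scene green [224.9 194.5] [218, 189, 14, 12, 131] [[399.0, -164.0], [448.0, -141.0], [512.0, -111.0], [526.0, -104.0]]
```

```bash
python3 -c "
import cv2
i=cv2.imread('pics/top0.png');cv2.imwrite('pics/topc.png',cv2.resize(i[90:230,145:345],None,fx=4,fy=4,interpolation=cv2.INTER_CUBIC))"
```

```text
(no output)
```

View pics/topc.png

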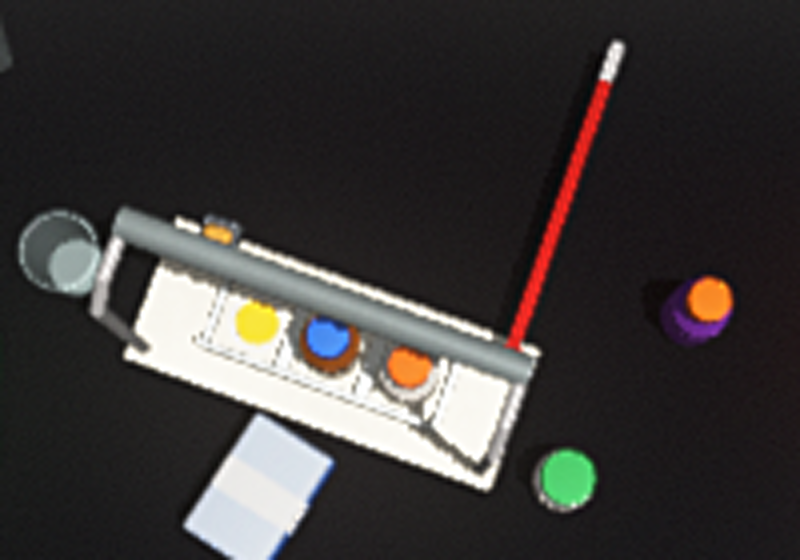

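The crop confirms that the spot bay is at the tray's far end, blue is in the middle, and orange is next to the hinge. The bar stands at about 1.5 rad. From both views the tray origin is about (583.5, 72.5) and tray y points along (-0.357, -0.934). I'll lean 36.9° (cos 0.8, sin 0.6) with tool y along tray y and the camera outboard.

```bash
cat >> h.py <<'E'
O=np.array([583.2,72.2,0]);h=np.arctan2(-.934,-.357)
yt=np.array([np.cos(h),np.sin(h),0]);xt=np.array([yt[1],-yt[0],0]);zt=np.array([0,0,1.])
T=np.c_[xt,yt,zt]
def toolR(th,yaw=0):
    s,c=np.sin(th),np.cos(th)
    return R.from_rotvec([0,0,yaw])*R.from_matrix(np.c_[-c*xt-s*zt,yt,s*xt-c*zt])
def w2t(p): return T.T@(np.asarray(p)-O)
def t2w(p): return O+T@np.asarray(p,float)
TH=np.arctan2(.6,.8)
def goal(o,tcp_w,Rt):
    R0=R.from_rotvec(o['orientation'])
    print('xyz',R0.inv().apply(np.asarray(tcp_w)-o['ee_pos']).round(1).tolist(),'rot',(R0.inv()*Rt).as_rotvec().round(4).tolist())
def gp(p,th=TH): # tray grasp point -> world TCP
    return t2w(p)+19*toolR(th).apply([0,0,1])
def stat(o): print('t',round(o['t'],2),'tray grasp',(w2t(o['ee_pos']-19*R.from_rotvec(o['orientation']).apply([0,0,1]))).round(1),'tcp',w2t(o['ee_pos']).round(1),'q',np.round(o['qpos'],2),'F',(T.T@o['ft_force']).round(1),'w',round(o['width'],1),round(float(o['grasp_force']),1))
E
python3 - <<'E'
from h import *
from workcell import ctrl
o=ctrl.get_obs();stat(o)
goal(o,[690,-260,270],toolR(TH))
print(t2w([-45,150,48]))
print('then',toolR(TH).inv().apply(gp([-110,0,150])-[690,-260,270]).round(1))
E
```

```text
t 0.1 tray grasp [108.6 746.5 241. ] tcp [108.6 746.4 222. ] q [-1.24  0.42  1.63 -0.    1.09 -0.02] F [-0.5 -0.5  0.6] w 87.7 0.0
xyz [558.1, -142.7, -47.8] rot [0.2293, -0.6149, 0.692]
[571.67887664 -83.98022831  48.        ]
then [ -14.7 -272.2  180. ]
```

```bash
python3 -m inch '[{"xyz":[560,-143,-48],"rot":[0.229,-0.615,0.692]},{"xyz":[560,-143,-48],"rot":[0.229,-0.615,0.692]},{"xyz":[560,-143,-48],"rot":[0.229,-0.615,0.692]},{"xyz":[560,-143,-48],"rot":[0.229,-0.615,0.692]},{"xyz":[560,-143,-48],"rot":[0.229,-0.615,0.692]},{"xyz":[560,-143,-48],"rot":[0.229,-0.615,0.692]},{"xyz":[560,-143,-48],"rot":[0.229,-0.615,0.692]},{"xyz":[560,-143,-48],"rot":[0.229,-0.615,0.692]},{"xyz":[560,-143,-48],"rot":[0.229,-0.615,0.692]},{"xyz":[560,-143,-48],"rot":[0.229,-0.615,0.692]},{"xyz":[560,-143,-48],"rot":[0.229,-0.615,0.692]},{"xyz":[560,-143,-48],"rot":[0.229,-0.615,0.692]}]' 96
python3 - <<'E'
from h import *
from workcell import ctrl
o=ctrl.get_obs();stat(o);print(o['ee_pos'])
goal(o,[690,-260,270],toolR(TH))
goal(o,gp([-110,0,150]),toolR(TH))
E
```

```text
t: 1.1
ee_pos: [612.8, -313.3, 261.8]
orientation: [-2.829, 0.522, 0.944]
ft_force: [0.0, -0.3, 0.1]
width: 54.9
grasp_force: 0.0
t 1.1 tray grasp [-176.6  349.5  277. ] tcp [-165.2  349.5  261.8] q [-0.46  0.83  0.96 -0.07  1.99  1.47] F [-0.1  0.3  0.1] w 54.9 0.0
[ 612.75430707 -313.25507499  261.76939676]
xyz [37.5, -77.3, -38.6] rot [0.0011, 0.0006, -0.0004]
xyz [22.8, -349.7, 141.2] rot [0.0011, 0.0006, -0.0004]
```

```bash
python3 -m inch '[{"xyz":[23,-350,141],"rot":[0,0,0]},{"xyz":[23,-350,141],"rot":[0,0,0]},{"xyz":[23,-350,141],"rot":[0,0,0]},{"xyz":[23,-350,141],"rot":[0,0,0]},{"xyz":[23,-350,141],"rot":[0,0,0]},{"xyz":[23,-350,141],"rot":[0,0,0]},{"xyz":[23,-350,141],"rot":[0,0,0]},{"xyz":[23,-350,141],"rot":[0,0,0]},{"xyz":[23,-350,141],"rot":[0,0,0]},{"xyz":[23,-350,141],"rot":[0,0,0]},{"xyz":[23,-350,141],"rot":[0,0,0]}]'
python3 - <<'E'
from h import *
from workcell import ctrl
o=ctrl.get_obs();stat(o)
cm,i=shot(ctrl,'wrist','w1')
for c in('yellow','blue','orange'):
    for p,s in blobs(i,*COL[c],amin=60):
        print(c,p,s,[w2t(onz(cm,*p,z)).round(1)[:2].tolist() for z in(6,103,115)])
E
```

```text
t: 2.02
ee_pos: [673.5, 38.3, 133.5]
orientation: [-2.831, 0.518, 0.948]
ft_force: [-0.4, 0.5, -1.4]
width: 54.7
grasp_force: 0.0
t 2.02 tray grasp [-107.9   -0.7  148.7] tcp [-96.5  -0.6 133.5] q [-0.05  0.91  1.11  0.19  1.75  1.86] F [ 0.6 -0.3 -1.4] w 54.7 0.0
yellow [119.3 169.1] [113, 163, 14, 13, 107] [[-22.0, -162.5], [-133.4, -87.1], [-147.2, -77.7]]
yellow [199.2 180.3] [183, 171, 33, 20, 511] [[-1.3, -73.0], [-122.3, -39.4], [-137.3, -35.2]]
yellow [381.3 362.7] [295, 353, 170, 19, 1193] [[3027.7, 1286.8], [1492.1, 685.4], [1302.2, 611.0]]
yellow [237.7 364.6] [175, 359, 124, 13, 665] [[3268.3, -221.5], [1620.4, -118.5], [1416.5, -105.8]]
blue [230.2 235.7] [223, 221, 18, 37, 228] [[147.4, -47.1], [-43.1, -25.6], [-66.6, -22.9]]
blue [261.4 252.1] [242, 222, 45, 49, 1119] [[214.8, 6.2], [-7.2, 2.8], [-34.6, 2.4]]
orange [258.7 174.4] [240, 169, 39, 14, 297] [[-12.6, 0.3], [-128.4, -0.3], [-142.7, -0.4]]
orange [259.  221.8] [237, 206, 45, 33, 1250] [[100.7, 1.1], [-67.9, 0.1], [-88.8, 0.0]]
orange [337.3 249.8] [321, 238, 31, 33, 544] [[204.5, 146.9], [-12.6, 77.8], [-39.5, 69.3]]
orange [208.4 332.7] [193, 326, 34, 14, 360] [[1129.5, -229.4], [480.4, -122.8], [400.1, -109.6]]
```

View pics/w1.png

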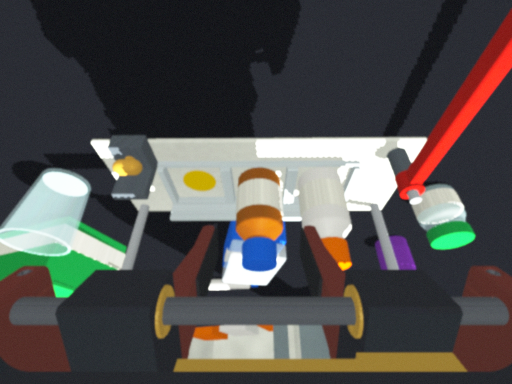

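The wrist view shows the spot centre at (199,180), which maps to tray (-1, -73). The front edge at row 140 is level, so the tray frame is good. The blue cap is between the fingers, so I'll go in and grasp it.

```bash
python3 -m inch '[{"xyz":[-19,1,34],"rot":[0,0,0]},{"xyz":[-38,1,67],"rot":[0,0,0]},{"xyz":[-50,1,87],"rot":[0,0,0]},{"xyz":[-59,1,102],"rot":[0,0,0]},{"xyz":[-59,1,102],"rot":[0,0,0]},{"xyz":[-59,1,102],"rot":[0,0,0]}]'
python3 -c "
from h import *
from workcell import ctrl
stat(ctrl.get_obs())"
python3 -m inch '[{"xyz":[0,0,0],"rot":[0,0,0]},{"xyz":[0,0,0],"rot":[0,0,0]},{"xyz":[0,0,0],"rot":[0,0,0]},{"xyz":[0,0,0],"rot":[0,0,0]},{"xyz":[0,0,0],"rot":[0,0,0]},{"xyz":[0,0,0],"rot":[0,0,0]}]' 255
python3 -c "
from h import *
from workcell import ctrl
stat(ctrl.get_obs())"
```

```text
t: 2.57
ee_pos: [573.2, 71.8, 89.8]
orientation: [-2.829, 0.525, 0.941]
ft_force: [0.3, 0.3, -0.1]
width: 54.9
grasp_force: 0.0
t 2.57 tray grasp [ -2.2   3.9 105. ] tcp [ 9.2  3.9 89.8] q [-0.01  0.82  1.41  0.21  1.52  1.85] F [-0.2 -0.4 -0.1] w 54.9 0.0
t: 3.07
ee_pos: [573.6, 73.1, 89.5]
orientation: [-2.83, 0.523, 0.941]
ft_force: [0.8, 0.1, 3.1]
width: 35.4
grasp_force: 30.3
t 3.07 tray grasp [ -2.    2.6 104.7] tcp [ 9.3  2.6 89.5] q [-0.01  0.82  1.41  0.21  1.52  1.85] F [-0.7 -0.3  3.1] w 35.4 30.3
```

```bash
python3 -m inch '[{"xyz":[-6,0,-8],"rot":[0,0,0]},{"xyz":[-13,0,-18],"rot":[0,0,0]},{"xyz":[-13,-12,-18],"rot":[0,0,0]},{"xyz":[-13,-34,-18],"rot":[0,0,0]},{"xyz":[-13,-56,-18],"rot":[0,0,0]},{"xyz":[-13,-70,-18],"rot":[0,0,0]},{"xyz":[-13,-75,-18],"rot":[0,0,0]},{"xyz":[-13,-75,-18],"rot":[0,0,0]},{"xyz":[-8,-75,-11],"rot":[0,0,0]},{"xyz":[-3,-75,-4],"rot":[0,0,0]},{"xyz":[0,-75,0],"rot":[0,0,0]},{"xyz":[0,-75,0],"rot":[0,0,0]}]'
python3 - <<'E'
from h import *
from workcell import ctrl
stat(ctrl.get_obs())
cm,i=shot(ctrl,'wrist','w2')
E
```

```text
t: 4.07
ee_pos: [599.6, 143.2, 88.9]
orientation: [-2.827, 0.524, 0.944]
ft_force: [0.6, 2.6, 3.5]
width: 35.3
grasp_force: 30.3
t 4.07 tray grasp [ -1.4 -72.2 104.1] tcp [ 10.  -72.2  88.9] q [0.08 0.86 1.33 0.26 1.55 1.93] F [ 0.3 -2.6  3.5] w 35.3 30.3
```

View pics/w2.png

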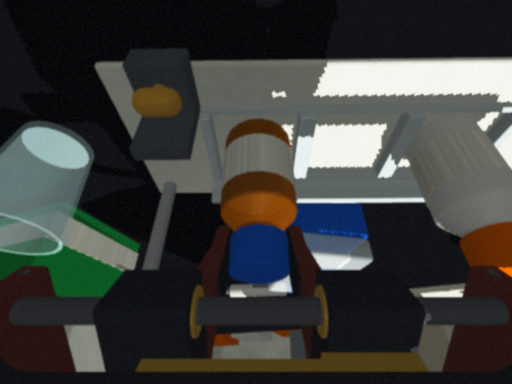

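The bottle stands upright in the spot bay: cap at (260,250), body at (258,170). Releasing it and going to the orange one.

```bash
python3 -m inch '[{"xyz":[0,0,0],"rot":[0,0,0]},{"xyz":[0,0,0],"rot":[0,0,0]},{"xyz":[0,0,0],"rot":[0,0,0]},{"xyz":[0,0,0],"rot":[0,0,0]},{"xyz":[0,0,-25],"rot":[0,0,0]},{"xyz":[0,0,-60],"rot":[0,0,0]},{"xyz":[0,0,-85],"rot":[0,0,0]},{"xyz":[0,35,-85],"rot":[0,0,0]},{"xyz":[0,75,-85],"rot":[0,0,0]},{"xyz":[0,110,-85],"rot":[0,0,0]},{"xyz":[0,135,-85],"rot":[0,0,0]},{"xyz":[0,145,-85],"rot":[0,0,0]}]' 96
python3 - <<'E'
from h import *
from workcell import ctrl
stat(ctrl.get_obs())
cm,i=shot(ctrl,'wrist','w3')
for c in('blue','orange'):
    for p,s in blobs(i,*COL[c],amin=60):
        print(c,p,s,[w2t(onz(cm,*p,z)).round(1)[:2].tolist() for z in(6,103,115)])
cm=ctrl.camera_model('top');i=ctrl.get_image('top')
for c in('blue','orange'):
    for p,s in blobs(i,*COL[c],box=(190,150,270,205)): print('top',c,p,s,w2t(onz(cm,*p,115)).round(1))
E
```

```text
t: 5.12
ee_pos: [594.3, -13.5, 157.2]
orientation: [-2.829, 0.527, 0.943]
ft_force: [0.2, 0.1, 0.4]
width: 54.7
grasp_force: 0.0
t 5.12 tray grasp [-52.4  76.1 172.4] tcp [-41.   76.1 157.2] q [-0.12  0.77  1.33  0.15  1.67  1.79] F [-0.2 -0.1  0.4] w 54.7 0.0
blue [202.  192.9] [170, 179, 63, 32, 1596] [[111.8, -6.4], [-20.7, 28.4], [-37.1, 32.7]]
blue [ 93.1 207.6] [67, 186, 52, 43, 1667] [[149.9, -184.5], [1.5, -75.2], [-16.9, -61.6]]
blue [368.1 264.5] [355, 259, 27, 11, 245] [[394.0, 327.8], [143.4, 222.7], [112.4, 209.8]]
orange [107.2 178.1] [77, 163, 60, 36, 1304] [[77.1, -128.7], [-40.9, -42.7], [-55.5, -32.1]]
orange [254.6 202.7] [236, 184, 41, 43, 1236] [[137.8, 69.9], [-5.6, 72.8], [-23.3, 73.1]]
orange [204.  330.4] [194, 325, 23, 11, 172] [[1253.1, -195.7], [642.9, -81.7], [567.5, -67.5]]
top blue [205.6 166.5] [201, 162, 10, 10, 77] [  1.7 -74.  115. ]
top orange [209.6 171.2] [202, 165, 13, 11, 44] [ 11.8 -55.8 115. ]
```

View pics/w3.png

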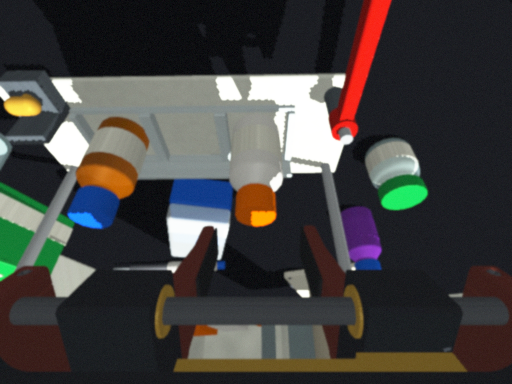

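Blue stands in the spot bay, with its cap at (93,207). The orange cap is at (255,203), tray y about 73. Next: grasp it, lift and carry it to the middle bay.

```bash
python3 -m inch '[{"xyz":[0,-3,0],"rot":[0,0,0]},{"xyz":[0,-3,35],"rot":[0,0,0]},{"xyz":[0,-3,65],"rot":[0,0,0]},{"xyz":[0,-3,85],"rot":[0,0,0]},{"xyz":[0,-3,85],"rot":[0,0,0]},{"xyz":[0,-3,85],"rot":[0,0,0]}]'
python3 -m inch '[{"xyz":[0,0,0],"rot":[0,0,0]},{"xyz":[0,0,0],"rot":[0,0,0]},{"xyz":[0,0,0],"rot":[0,0,0]},{"xyz":[0,0,0],"rot":[0,0,0]},{"xyz":[0,0,0],"rot":[0,0,0]}]' 255
python3 - <<'E'
from h import *
from workcell import ctrl
stat(ctrl.get_obs())
E
```

```text
t: 5.72
ee_pos: [549.1, 12.4, 88.9]
orientation: [-2.83, 0.52, 0.945]
ft_force: [0.4, 0.9, 0.8]
width: 54.7
grasp_force: 0.0
t: 6.13
ee_pos: [549.9, 10.6, 90.0]
orientation: [-2.83, 0.523, 0.94]
ft_force: [0.6, -0.6, 4.5]
width: 35.8
grasp_force: 30.0
t 6.13 tray grasp [ -2.2  69.4 105.2] tcp [ 9.1 69.4 90. ] q [-0.09  0.79  1.47  0.16  1.5   1.78] F [-0.8  0.3  4.5] w 35.8 30.0
```

```bash
python3 -m inch '[{"xyz":[-6,0,-8],"rot":[0,0,0]},{"xyz":[-13,0,-18],"rot":[0,0,0]},{"xyz":[-13,-12,-18],"rot":[0,0,0]},{"xyz":[-13,-32,-18],"rot":[0,0,0]},{"xyz":[-13,-52,-18],"rot":[0,0,0]},{"xyz":[-13,-65,-18],"rot":[0,0,0]},{"xyz":[-13,-70,-18],"rot":[0,0,0]},{"xyz":[-13,-70,-18],"rot":[0,0,0]},{"xyz":[-8,-70,-11],"rot":[0,0,0]},{"xyz":[-3,-70,-4],"rot":[0,0,0]},{"xyz":[0,-70,0],"rot":[0,0,0]},{"xyz":[0,-70,0],"rot":[0,0,0]}]'
python3 -c "
from h import *
from workcell import ctrl
stat(ctrl.get_obs())"
python3 -m inch '[{"xyz":[0,0,0],"rot":[0,0,0]},{"xyz":[0,0,0],"rot":[0,0,0]},{"xyz":[0,0,0],"rot":[0,0,0]},{"xyz":[0,0,0],"rot":[0,0,0]},{"xyz":[0,0,-25],"rot":[0,0,0]},{"xyz":[0,0,-60],"rot":[0,0,0]},{"xyz":[0,0,-85],"rot":[0,0,0]},{"xyz":[0,-25,-85],"rot":[0,0,0]},{"xyz":[0,-55,-85],"rot":[0,0,0]},{"xyz":[0,-73,-85],"rot":[0,0,0]},{"xyz":[0,-73,-85],"rot":[0,0,0]},{"xyz":[0,-73,-85],"rot":[0,0,0]}]' 96
python3 - <<'E'
from h import *
from workcell import ctrl
stat(ctrl.get_obs())
cm,i=shot(ctrl,'wrist','w4')
for c in('blue','orange'):
    for p,s in blobs(i,*COL[c],amin=200):
        print(c,p,s,[w2t(onz(cm,*p,z)).round(1)[:2].tolist() for z in(103,115)])
E
```

```text
t: 7.13
ee_pos: [573.1, 74.3, 89.4]
orientation: [-2.829, 0.525, 0.947]
ft_force: [-1.1, -4.3, 7.6]
width: 35.5
grasp_force: 30.1
t 7.13 tray grasp [ -1.2   1.6 104.6] tcp [10.2  1.6 89.4] q [-0.    0.82  1.41  0.21  1.52  1.86] F [-0.5  4.4  7.6] w 35.5 30.1
t: 8.13
ee_pos: [647.2, 127.0, 156.2]
orientation: [-2.831, 0.52, 0.944]
ft_force: [0.6, 0.3, -0.3]
width: 55.0
grasp_force: 0.0
t 8.13 tray grasp [-51.6 -74.  171.4] tcp [-40.2 -74.  156.2] q [0.06 0.85 1.18 0.25 1.71 1.95] F [-0.5 -0.5 -0.3] w 55.0 0.0
blue [276.5 201.1] [241, 179, 82, 48, 1938] [[-8.7, -57.8], [-26.2, -59.3]]
orange [267.4 176.3] [249, 165, 37, 27, 645] [[-42.7, -66.8], [-57.2, -67.4]]
orange [346.9 218. ] [327, 210, 42, 18, 573] [[20.4, 11.9], [0.2, 4.2]]
```

View pics/w4.png

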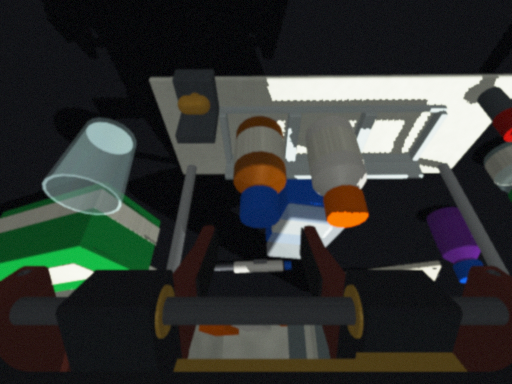

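Orange stands in the middle, with its cap at (347,218), and blue is lined up at (262,205). Next: grasp blue.

```bash
python3 -m inch '[{"xyz":[0,1,0],"rot":[0,0,0]},{"xyz":[0,1,35],"rot":[0,0,0]},{"xyz":[0,1,65],"rot":[0,0,0]},{"xyz":[0,1,85],"rot":[0,0,0]},{"xyz":[0,1,85],"rot":[0,0,0]},{"xyz":[0,1,85],"rot":[0,0,0]}]'
python3 -m inch '[{"xyz":[0,0,0],"rot":[0,0,0]},{"xyz":[0,0,0],"rot":[0,0,0]},{"xyz":[0,0,0],"rot":[0,0,0]},{"xyz":[0,0,0],"rot":[0,0,0]},{"xyz":[0,0,0],"rot":[0,0,0]}]' 255
python3 - <<'E'
from h import *
from workcell import ctrl
stat(ctrl.get_obs())
E
```

```text
t: 8.68
ee_pos: [599.0, 142.5, 88.8]
orientation: [-2.829, 0.524, 0.945]
ft_force: [-0.1, 0.1, 0.8]
width: 54.7
grasp_force: 0.0
t: 9.1
ee_pos: [600.7, 143.3, 90.1]
orientation: [-2.83, 0.523, 0.939]
ft_force: [1.6, -0.6, 5.5]
width: 35.6
grasp_force: 30.0
t 9.1 tray grasp [ -2.4 -72.6 105.3] tcp [  9.  -72.6  90.1] q [0.08 0.86 1.33 0.26 1.55 1.93] F [-1.7 -0.   5.5] w 35.6 30.0
```

```bash
python3 -m inch '[{"xyz":[-6,0,-8],"rot":[0,0,0]},{"xyz":[-13,0,-18],"rot":[0,0,0]},{"xyz":[-5,0,-24],"rot":[0,0,0]},{"xyz":[12,0,-37],"rot":[0,0,0]},{"xyz":[30,0,-50],"rot":[0,0,0]},{"xyz":[44,0,-61],"rot":[0,0,0]},{"xyz":[51,0,-66],"rot":[0,0,0]},{"xyz":[51,0,-66],"rot":[0,0,0]},{"xyz":[51,10,-66],"rot":[0,0,0]},{"xyz":[51,30,-66],"rot":[0,0,0]},{"xyz":[51,55,-66],"rot":[0,0,0]},{"xyz":[51,80,-66],"rot":[0,0,0]}]'
python3 -m inch '[{"xyz":[0,25,0],"rot":[0,0,0]},{"xyz":[0,45,0],"rot":[0,0,0]},{"xyz":[0,59,0],"rot":[0,0,0]},{"xyz":[0,65,0],"rot":[0,0,0]},{"xyz":[0,65,0],"rot":[0,0,0]},{"xyz":[-7,65,5],"rot":[0,0,0]},{"xyz":[-22,65,17],"rot":[0,0,0]},{"xyz":[-40,65,30],"rot":[0,0,0]},{"xyz":[-55,65,41],"rot":[0,0,0]},{"xyz":[-64,65,48],"rot":[0,0,0]},{"xyz":[-64,65,48],"rot":[0,0,0]},{"xyz":[-64,65,48],"rot":[0,0,0]}]'
python3 - <<'E'
from h import *
from workcell import ctrl
stat(ctrl.get_obs())
cm,i=shot(ctrl,'wrist','w5')
E
```

```text
t: 10.1
ee_pos: [644.1, 38.5, 111.5]
orientation: [-2.83, 0.521, 0.945]
ft_force: [-0.2, -0.3, -2.6]
width: 35.3
grasp_force: 30.0
t: 11.1
ee_pos: [548.3, 9.0, 111.7]
orientation: [-2.831, 0.52, 0.942]
ft_force: [1.1, -0.4, -1.3]
width: 35.3
grasp_force: 30.0
t 11.1 tray grasp [ -1.4  71.4 126.9] tcp [ 10.   71.5 111.7] q [-0.09  0.76  1.47  0.16  1.53  1.78] F [-1.2 -0.1 -1.3] w 35.3 30.0
```

View pics/w5.png

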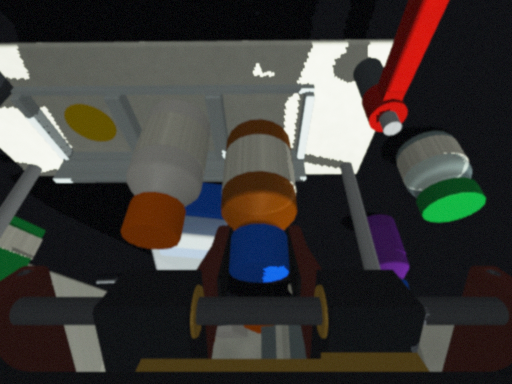

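Blue is upright above the hinge-side bay at (258,180), with orange still standing at (165,170). Lowering and releasing.

```bash
python3 -m inch '[{"xyz":[4,1,6],"rot":[0,0,0]},{"xyz":[9,1,12],"rot":[0,0,0]},{"xyz":[13,1,17],"rot":[0,0,0]},{"xyz":[13,1,18],"rot":[0,0,0]},{"xyz":[13,1,18],"rot":[0,0,0]}]'
python3 -m inch '[{"xyz":[0,0,0],"rot":[0,0,0]},{"xyz":[0,0,0],"rot":[0,0,0]},{"xyz":[0,0,0],"rot":[0,0,0]},{"xyz":[0,0,0],"rot":[0,0,0]},{"xyz":[0,0,-25],"rot":[0,0,0]},{"xyz":[0,0,-60],"rot":[0,0,0]},{"xyz":[0,0,-85],"rot":[0,0,0]},{"xyz":[0,0,-110],"rot":[0,0,0]},{"xyz":[0,0,-110],"rot":[0,0,0]}]' 96
python3 - <<'E'
from h import *
from workcell import ctrl
o=ctrl.get_obs();stat(o)
cm,i=shot(ctrl,'wrist','w6')
for c in('blue','orange','red'):
    for p,s in blobs(i,*COL[c],amin=150): print(c,p,s,w2t(onz(cm,*p,103)).round(1)[:2].tolist())
cm=ctrl.camera_model('top');t=ctrl.get_image('top');cv2.imwrite('pics/t6.png',t[:,:,::-1])
r=cv2.inRange(cv2.cvtColor(t,cv2.COLOR_RGB2HSV),*[np.array(a) for a in COL['red']]);r[:,:265]=0;r[:,310:]=0;r[:100]=0;r[185:]=0
ys,xs=np.nonzero(r);P=np.array([w2t(onz(cm,x,y,52))[:2] for x,y in zip(xs,ys)],np.float32)
v=cv2.fitLine(P,cv2.DIST_HUBER,0,.01,.01).ravel();print('bar line tray',v.round(3),P.min(0),P.max(0))
E
```

```text
t: 11.57
ee_pos: [548.4, 6.9, 89.2]
orientation: [-2.829, 0.524, 0.942]
ft_force: [1.9, 0.8, 4.9]
width: 35.5
grasp_force: 30.1
t: 12.32
ee_pos: [613.1, -17.5, 180.7]
orientation: [-2.833, 0.524, 0.931]
ft_force: [-0.9, -0.0, 0.7]
width: 54.4
grasp_force: 0.0
t 12.32 tray grasp [-71.2  73.2 196. ] tcp [-59.9  73.1 180.7] q [-0.12  0.77  1.27  0.15  1.72  1.79] F [0.8 0.3 0.7] w 54.4 0.0
blue [224.1 190.8] [210, 177, 27, 28, 569] [-11.9, 39.3]
blue [259.3 199.3] [241, 180, 37, 39, 1198] [2.6, 74.0]
blue [363.3 261.1] [350, 251, 28, 20, 443] [164.2, 231.2]
orange [260.5 171.2] [237, 156, 46, 31, 888] [-41.0, 75.0]
orange [189.7 197.1] [171, 179, 38, 37, 1122] [-1.3, 3.3]
orange [204.6 329.6] [194, 325, 23, 10, 165] [719.2, -99.5]
red [352.3  64.1] [325, 0, 56, 139, 2700] [-138.6, 130.0]Traceback (most recent call last):
  File "<stdin>", line 10, in <module>
cv2.error: OpenCV(4.12.0) /io/opencv/modules/imgproc/src/linefit.cpp:618: error: (-215:Assertion failed) npoints2 >= 0 || npoints3 >= 0 in function 'fitLine'
```

View pics/w6.png

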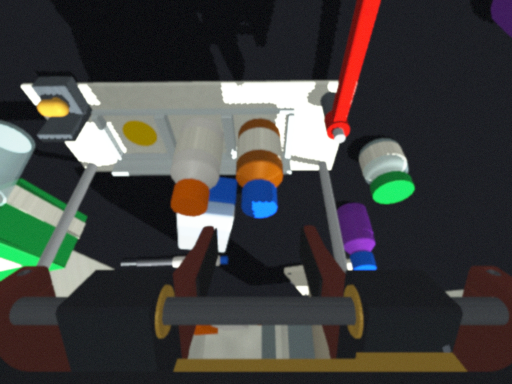

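Both bottles are swapped and upright: orange cap (190,197), blue cap (259,199), and the spot bay at (140,132) is empty. The bar leaves the hinge at (338,130) toward (368,0). Next, the keeper.

```bash
python3 - <<'E'
from h import *
from workcell import ctrl
o=ctrl.get_obs()
cm=ctrl.camera_model('top');t=cv2.imread('pics/top0.png')[:,:,::-1].copy()
r=cv2.inRange(cv2.cvtColor(t,cv2.COLOR_RGB2HSV),*[np.array(a) for a in COL['red']]);r[:,:265]=0;r[:,310:]=0;r[:95]=0;r[185:]=0
ys,xs=np.nonzero(r);P=np.array([w2t(onz(cm,x,y,52))[:2] for x,y in zip(xs,ys)],np.float32)
v=cv2.fitLine(P,cv2.DIST_HUBER,0,.01,.01).ravel();print('bar',v.round(3),P.min(0),P.max(0))
cm=ctrl.camera_model('wrist')
print([w2t(onz(cm,u,w,52)).round(0)[:2].tolist() for u,w in((368,1),(345,110))])
goal(o,t2w([-245,190,110]),toolR(TH))
S=toolR(TH).inv();c0=np.array([-245,190,110.])
print('down',S.apply(T@np.array([0,0,-68.])).round(1))
H=np.array([-45,150.])
a=t2w([-245,190,42])
for ph in np.arange(1.5,-.01,-.1):
    d=np.array([-np.sin(ph),-np.cos(ph)]);n=np.array([-np.cos(ph),np.sin(ph)])
    p=H+200*d+(6+8*abs(n[0])+13*abs(n[1]))*n
    print(round(ph,2),p.round(0),S.apply(t2w([*p,42])-a).round(0).tolist())
E
```

```text
bar [ 1.00000e+00  2.60000e-02 -1.80602e+02  1.45892e+02] [-307.69113  136.29132] [-54.926296 155.6814  ]
[[-151.0, 146.0], [-66.0, 153.0]]
xyz [191.6, 116.3, -59.3] rot [0.0007, -0.0017, -0.0008]
down [40.8  0.  54.4]
1.5 [-246.  155.] [1.0, -35.0, -1.0]
1.4 [-246.  136.] [0.0, -54.0, -0.0]
1.3 [-243.  116.] [-1.0, -74.0, 1.0]
1.2 [-239.   97.] [-5.0, -93.0, 4.0]
1.1 [-233.   78.] [-10.0, -112.0, 7.0]
1.0 [-225.   60.] [-16.0, -130.0, 12.0]
0.9 [-215.   42.] [-24.0, -148.0, 18.0]
0.8 [-203.   26.] [-34.0, -164.0, 25.0]
0.7 [-190.   10.] [-44.0, -180.0, 33.0]
0.6 [-174.   -4.] [-56.0, -194.0, 42.0]
0.5 [-158.  -16.] [-70.0, -206.0, 52.0]
0.4 [-140.  -27.] [-84.0, -217.0, 63.0]
0.3 [-121.  -36.] [-99.0, -226.0, 75.0]
0.2 [-101.  -43.] [-115.0, -233.0, 87.0]
0.1 [-80. -47.] [-132.0, -237.0, 99.0]
-0.0 [-59. -50.] [-149.0, -240.0, 112.0]
```

```bash
python3 -m inch '[{"xyz":[30,18,-50],"rot":[0,0,0]},{"xyz":[60,45,-80],"rot":[0,0,0]},{"xyz":[95,80,-80],"rot":[0,0,0]},{"xyz":[130,110,-70],"rot":[0,0,0]},{"xyz":[165,116,-60],"rot":[0,0,0]},{"xyz":[192,116,-59],"rot":[0,0,0]},{"xyz":[192,116,-59],"rot":[0,0,0]},{"xyz":[212,116,-32],"rot":[0,0,0]},{"xyz":[226,116,-13],"rot":[0,0,0]},{"xyz":[232,116,-5],"rot":[0,0,0]},{"xyz":[232,116,-5],"rot":[0,0,0]}]' 255
python3 - <<'E'
from h import *
from workcell import ctrl
o=ctrl.get_obs();stat(o)
goal(o,t2w([-245,190,42]),toolR(TH))
cm,i=shot(ctrl,'scene','s7')
E
```

```text
t: 13.33
ee_pos: [740.6, -191.1, 36.9]
orientation: [-2.825, 0.522, 0.955]
ft_force: [0.0, -0.2, -0.7]
width: 0.5
grasp_force: 0.0
t 13.33 tray grasp [-252.6  189.7   52. ] tcp [-241.1  189.7   36.9] q [-0.29  1.19  0.73  0.05  1.87  1.65] F [-0.1  0.2 -0.7] w 0.5 0.0
xyz [0.0, 0.3, -6.5] rot [0.0018, 0.0084, -0.0009]
```

View pics/s7.png

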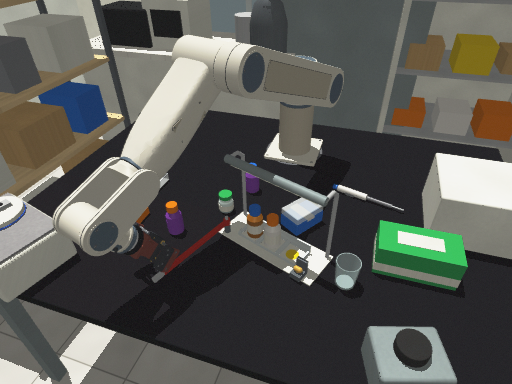

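Fingers are shut and beside the bar's outer side at (160,262); nothing else has moved. Sweeping.

```bash
python3 -m inch '[{"xyz":[0,-12,-6],"rot":[0,0,0]},{"xyz":[0,-24,-6],"rot":[0,0,0]},{"xyz":[0,-34,-6],"rot":[0,0,0]},{"xyz":[0,-44,-6],"rot":[0,0,0]},{"xyz":[0,-54,-6],"rot":[0,0,0]},{"xyz":[0,-64,-6],"rot":[0,0,0]},{"xyz":[-1,-74,-5],"rot":[0,0,0]},{"xyz":[-3,-84,-4],"rot":[0,0,0]},{"xyz":[-5,-93,-2],"rot":[0,0,0]},{"xyz":[-7,-102,-1],"rot":[0,0,0]},{"xyz":[-10,-112,1],"rot":[0,0,0]},{"xyz":[-16,-130,6],"rot":[0,0,0]}]'
python3 - <<'E'
from h import *
from workcell import ctrl
o=ctrl.get_obs();stat(o)
S=toolR(TH).inv()
for p in([-203,26],[-174,-4],[-140,-27],[-121,-36],[-101,-43]): goal(o,t2w([*p,42]),toolR(TH))
E
```

```text
t: 14.38
ee_pos: [775.1, -65.7, 46.8]
orientation: [-2.829, 0.526, 0.942]
ft_force: [-0.0, -1.2, -0.6]
width: 0.4
grasp_force: 0.4
t 14.38 tray grasp [-239.8   60.3   62. ] tcp [-228.5   60.3   46.8] q [-0.15  1.19  0.71  0.13  1.88  1.79] F [-0.4  1.1 -0.6] w 0.4 0.4
xyz [-17.6, -34.3, 19.1] rot [0.0004, -0.0012, -0.0027]
xyz [-40.9, -64.2, 36.5] rot [0.0004, -0.0012, -0.0027]
xyz [-68.2, -87.2, 56.8] rot [0.0004, -0.0012, -0.0027]
xyz [-83.4, -96.1, 68.2] rot [0.0004, -0.0012, -0.0027]
xyz [-99.4, -103.1, 80.2] rot [0.0004, -0.0012, -0.0027]
```

```bash
python3 -m inch '[{"xyz":[-6,-12,8],"rot":[0,0,0]},{"xyz":[-12,-24,14],"rot":[0,0,0]},{"xyz":[-18,-34,19],"rot":[0,0,0]},{"xyz":[-25,-45,25],"rot":[0,0,0]},{"xyz":[-33,-55,31],"rot":[0,0,0]},{"xyz":[-41,-64,37],"rot":[0,0,0]},{"xyz":[-50,-72,43],"rot":[0,0,0]},{"xyz":[-59,-80,50],"rot":[0,0,0]},{"xyz":[-68,-87,57],"rot":[0,0,0]},{"xyz":[-76,-92,62],"rot":[0,0,0]},{"xyz":[-83,-96,68],"rot":[0,0,0]},{"xyz":[-83,-96,68],"rot":[0,0,0]}]'
python3 - <<'E'
from h import *
from workcell import ctrl
o=ctrl.get_obs();stat(o)
cm,i=shot(ctrl,'wrist','w8')
for p in([-101,-43],[-80,-47],[-70,-49],[-59,-50]): goal(o,t2w([*p,42]),toolR(TH))
E
```

```text
t: 15.38
ee_pos: [707.8, 65.1, 42.5]
orientation: [-2.83, 0.521, 0.944]
ft_force: [0.0, 0.7, -0.0]
width: 0.2
grasp_force: 0.0
t 15.38 tray grasp [-130.4  -37.9   57.7] tcp [-119.   -37.8   42.5] q [-0.01  1.06  1.    0.21  1.69  1.88] F [ 0.3 -0.7 -0. ] w 0.2 0.0
xyz [-14.1, -5.2, 11.2] rot [0.0018, 0.0004, 0.0004]
xyz [-30.9, -9.2, 23.8] rot [0.0018, 0.0004, 0.0004]
xyz [-38.9, -11.2, 29.8] rot [0.0018, 0.0004, 0.0004]
xyz [-47.7, -12.3, 36.4] rot [0.0018, 0.0004, 0.0004]
```

View pics/w8.png

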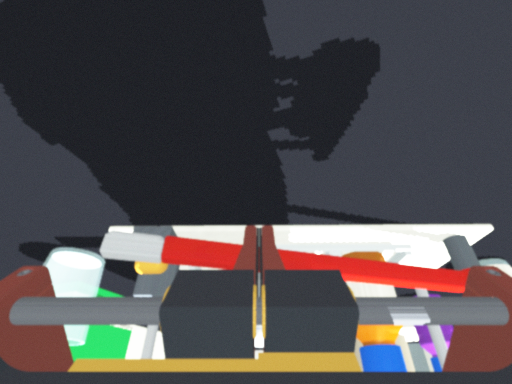

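The bar is against the shut fingers at (258,260), with its steel end at (135,247) approaching the brass pin at (150,267). Now I'll go slowly and watch the force.

```bash
python3 -m inch '[{"xyz":[-7,-3,6],"rot":[0,0,0]},{"xyz":[-14,-5,11],"rot":[0,0,0]},{"xyz":[-20,-7,16],"rot":[0,0,0]},{"xyz":[-25,-8,20],"rot":[0,0,0]},{"xyz":[-29,-9,23],"rot":[0,0,0]},{"xyz":[-32,-10,25],"rot":[0,0,0]},{"xyz":[-32,-10,25],"rot":[0,0,0]}]' >/dev/null
s(){ python3 -c "
from h import *
from workcell import ctrl
stat(ctrl.get_obs())"; }
s
for k in 1 2; do :; done
python3 -m inch '[{"xyz":[-0.8,-0.2,0.6],"rot":[0,0,0]},{"xyz":[-1.6,-0.3,1.2],"rot":[0,0,0]}]'>/dev/null; s
python3 -m inch '[{"xyz":[-0.8,-0.2,0.6],"rot":[0,0,0]},{"xyz":[-1.6,-0.3,1.2],"rot":[0,0,0]}]'>/dev/null; s
python3 -m inch '[{"xyz":[-0.8,-0.2,0.6],"rot":[0,0,0]},{"xyz":[-1.6,-0.3,1.2],"rot":[0,0,0]}]'>/dev/null; s
```

```text
t 16.02 tray grasp [-91.2 -46.5  56.6] tcp [-79.8 -46.5  41.4] q [0.01 1.01 1.12 0.22 1.62 1.89] F [ 0.1  0.1 -0.2] w 0.4 0.0
t 16.18 tray grasp [-90.1 -46.6  56.5] tcp [-78.7 -46.6  41.3] q [0.01 1.01 1.12 0.22 1.62 1.89] F [-0.1  1.6  0.6] w 0.5 0.3
t 16.35 tray grasp [-88.8 -46.8  56.6] tcp [-77.4 -46.8  41.4] q [0.01 1.01 1.12 0.22 1.61 1.89] F [-4.8  1.5  0.9] w 0.7 2.7
t 16.52 tray grasp [-88.2 -46.8  56.8] tcp [-76.9 -46.8  41.5] q [0.01 1.   1.13 0.22 1.61 1.89] F [-10.8   2.3  -0.9] w 0.6 5.4
```

```bash

s(){ python3 -c "
from h import *
from workcell import ctrl
stat(ctrl.get_obs())"; }
python3 -m inch '[{"xyz":[-0.8,0,0.6],"rot":[0,0,0]},{"xyz":[-0.8,0,0.6],"rot":[0,0,0]}]'>/dev/null; s
python3 -m inch '[{"xyz":[-0.8,0,0.6],"rot":[0,0,0]},{"xyz":[-0.8,0,0.6],"rot":[0,0,0]}]'>/dev/null; s
python3 - <<'E'
from h import *
from workcell import ctrl
for n in('wrist','top','scene'): shot(ctrl,n,n+'9')
E
python3 -c "
import cv2,numpy as np
r=lambda i,b:cv2.resize(i[b[1]:b[3],b[0]:b[2]],(400,300),interpolation=cv2.INTER_CUBIC)
w,t,s=[cv2.imread(f'pics/{n}9.png') for n in('wrist','top','scene')]
cv2.imwrite('pics/m9.png',np.vstack([np.hstack([cv2.resize(w,(400,300)),r(w,(60,190,260,340))]),np.hstack([r(t,(170,120,290,210)),r(s,(200,200,340,305))])]))"
```

```text
t 16.68 tray grasp [-87.7 -46.8  56.8] tcp [-76.4 -46.8  41.5] q [0.01 1.   1.13 0.22 1.61 1.89] F [-10.7   2.   -0.8] w 0.5 5.0
t 16.85 tray grasp [-86.2 -47.   56.8] tcp [-74.9 -47.   41.5] q [0.01 1.   1.13 0.22 1.61 1.89] F [-7.6 -0.   0.2] w 0.6 3.9
```

View pics/m9.png

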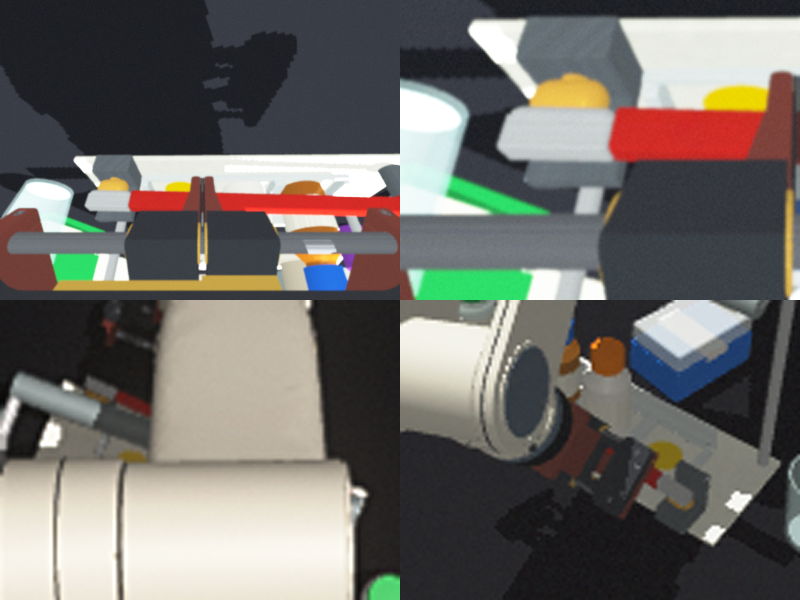

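The steel end is now over the brass pin (upper right panel) and the force is past its peak. I'll continue in 1 mm steps.

```bash

s(){ python3 -c "
from h import *
from workcell import ctrl
stat(ctrl.get_obs())" | sed 's/ q .*F/ F/'; }
for i in 1; do
python3 -m inch '[{"xyz":[-0.8,0,0.6],"rot":[0,0,0]},{"xyz":[-0.8,0,0.6],"rot":[0,0,0]}]'>/dev/null; s
python3 -m inch '[{"xyz":[-0.8,0,0.6],"rot":[0,0,0]},{"xyz":[-0.8,0,0.6],"rot":[0,0,0]}]'>/dev/null; s
python3 -m inch '[{"xyz":[-0.8,0,0.6],"rot":[0,0,0]},{"xyz":[-0.8,0,0.6],"rot":[0,0,0]}]'>/dev/null; s
done
```

```text
t 17.17 tray grasp [-84.9 -47.1  56.8] tcp [-73.6 -47.1  41.5] F [-6.7  1.6  0.5] w 0.6 3.7
t 17.33 tray grasp [-83.6 -47.2  56.8] tcp [-72.3 -47.2  41.5] F [-6.8  0.1 -0.4] w 0.3 3.2
t 17.5 tray grasp [-82.1 -47.3  56.8] tcp [-70.8 -47.2  41.5] F [-5.9  0.1  0.1] w 0.3 2.5
```

```bash

s(){ python3 -c "
from h import *
from workcell import ctrl
stat(ctrl.get_obs())" | sed 's/ q .*F/ F/'; }
python3 -m inch '[{"xyz":[-0.8,0,0.6],"rot":[0,0,0]},{"xyz":[-0.8,0,0.6],"rot":[0,0,0]}]'>/dev/null; s
python3 -m inch '[{"xyz":[-0.8,0,0.6],"rot":[0,0,0]},{"xyz":[-0.8,0,0.6],"rot":[0,0,0]}]'>/dev/null; s
python3 -m inch '[{"xyz":[-0.8,0,0.6],"rot":[0,0,0]},{"xyz":[-0.8,0,0.6],"rot":[0,0,0]}]'>/dev/null; s
python3 -m inch '[{"xyz":[-0.8,0,0.6],"rot":[0,0,0]},{"xyz":[-0.8,0,0.6],"rot":[0,0,0]}]'>/dev/null; s
```

```text
t 17.67 tray grasp [-80.9 -47.3  56.7] tcp [-69.6 -47.3  41.5] F [-4.8  0.2  0.8] w 0.4 2.7
t 17.83 tray grasp [-79.9 -47.3  56.7] tcp [-68.6 -47.3  41.5] F [-5.6 -1.2  0.9] w 0.3 2.7
t 18.0 tray grasp [-78.3 -47.4  56.7] tcp [-67.  -47.4  41.5] F [-2.9 -0.4 -0.3] w 0.4 1.5
t 18.17 tray grasp [-76.2 -47.2  56.4] tcp [-64.8 -47.2  41.2] F [-0.4  0.2 -0.4] w 0.6 0.1
```

The force dropped from 6 N to about 0, which is the click. Now a gentle feel for the stop.

```bash

s(){ python3 -c "
from h import *
from workcell import ctrl
stat(ctrl.get_obs())" | sed 's/ q .*F/ F/'; }
python3 -m inch '[{"xyz":[-0.8,0,0.6],"rot":[0,0,0]},{"xyz":[-0.8,0,0.6],"rot":[0,0,0]}]'>/dev/null; s
python3 -m inch '[{"xyz":[-0.8,0,0.6],"rot":[0,0,0]},{"xyz":[-0.8,0,0.6],"rot":[0,0,0]}]'>/dev/null; s
```

```text
t 18.33 tray grasp [-75.5 -47.2  56.4] tcp [-64.1 -47.2  41.2] F [-1.2 -0.1  0.3] w 0.5 0.6
t 18.5 tray grasp [-75.3 -47.2  56.5] tcp [-63.9 -47.2  41.3] F [-3.8 -0.1 -0.5] w 0.3 1.8
```

```bash

s(){ python3 -c "
from h import *
from workcell import ctrl
stat(ctrl.get_obs())" | sed 's/ q .*F/ F/'; }
python3 -m inch '[{"xyz":[-0.8,0,0.6],"rot":[0,0,0]},{"xyz":[-0.8,0,0.6],"rot":[0,0,0]}]'>/dev/null; s
python3 -m inch '[{"xyz":[-0.8,0,0.6],"rot":[0,0,0]},{"xyz":[-0.8,0,0.6],"rot":[0,0,0]}]'>/dev/null; s
```

```text
t 18.67 tray grasp [-75.  -47.2  56.6] tcp [-63.7 -47.2  41.3] F [-7.   0.8 -0.9] w 0.7 3.2
t 18.83 tray grasp [-74.9 -47.2  56.6] tcp [-63.6 -47.2  41.3] F [-9.9  0.2 -1.1] w 0.2 4.5
```

The contact is now stiff (10 N with no travel), so the bar is home. Backing off and checking.

```bash
python3 -m inch '[{"xyz":[8,0,-6],"rot":[0,0,0]},{"xyz":[24,0,-18],"rot":[0,0,0]},{"xyz":[40,0,-40],"rot":[0,0,0]},{"xyz":[40,0,-75],"rot":[0,0,0]},{"xyz":[40,0,-110],"rot":[0,0,0]},{"xyz":[40,0,-140],"rot":[0,0,0]},{"xyz":[40,0,-150],"rot":[0,0,0]},{"xyz":[40,0,-150],"rot":[0,0,0]}]'
python3 - <<'E'
from h import *
from workcell import ctrl
stat(ctrl.get_obs())
cm,w=shot(ctrl,'wrist','w10')
r=cv2.inRange(cv2.cvtColor(w,cv2.COLOR_RGB2HSV),*[np.array(a) for a in COL['red']])
n,l,s,c=cv2.connectedComponentsWithStats(r);k=1+s[1:,4].argmax();print(s[k],c[k])
ys,xs=np.nonzero(l==k)
# outer top edge of the bar (front-facing = first rows), z=56 and lower z=40
for z in(40,48,56):
    P=np.array([w2t(onz(cm,x,y,z))[:2] for x,y in zip(xs,ys)],np.float32)
    v=cv2.fitLine(P,cv2.DIST_HUBER,0,.01,.01).ravel();print(z,v.round(3),'angle',np.arctan(v[0]/v[1]).round(4) )
_,t=shot(ctrl,'scene','s10')
x0,y0=max(0,s[k][0]-110),max(0,s[k][1]-60)
a=cv2.resize(w,(400,300))[:,:,::-1];b=cv2.resize(w[y0:y0+105,x0:x0+140],(400,300),interpolation=cv2.INTER_CUBIC)[:,:,::-1]
g=lambda q:cv2.resize(t[q[1]:q[3],q[0]:q[2]],(400,300),interpolation=cv2.INTER_CUBIC)[:,:,::-1]
cv2.imwrite('pics/m10.png',np.vstack([np.hstack([a,b]),np.hstack([g((200,170,380,305)),g((265,235,345,295))])]))
E
```

```text
t: 19.5
ee_pos: [773.3, 50.3, 140.2]
orientation: [-2.831, 0.523, 0.936]
ft_force: [0.6, -0.1, -0.8]
width: 0.8
grasp_force: 0.0
t 19.5 tray grasp [-196.7  -47.4  155.4] tcp [-185.4  -47.4  140.2] q [-0.03  1.07  0.75  0.21  1.93  1.92] F [-0.6 -0.1 -0.8] w 0.8 0.0
[ 210  213  215   23 2693] [320.66951355 223.02896398]
40 [ 1.0000e-03  1.0000e+00 -3.5028e+01  3.1159e+01] angle 0.0014
48 [ 2.0000e-03  1.0000e+00 -4.8859e+01  2.7747e+01] angle 0.0016
56 [ 2.0000e-03  1.0000e+00 -6.2691e+01  2.4334e+01] angle 0.0019
```

View pics/m10.png

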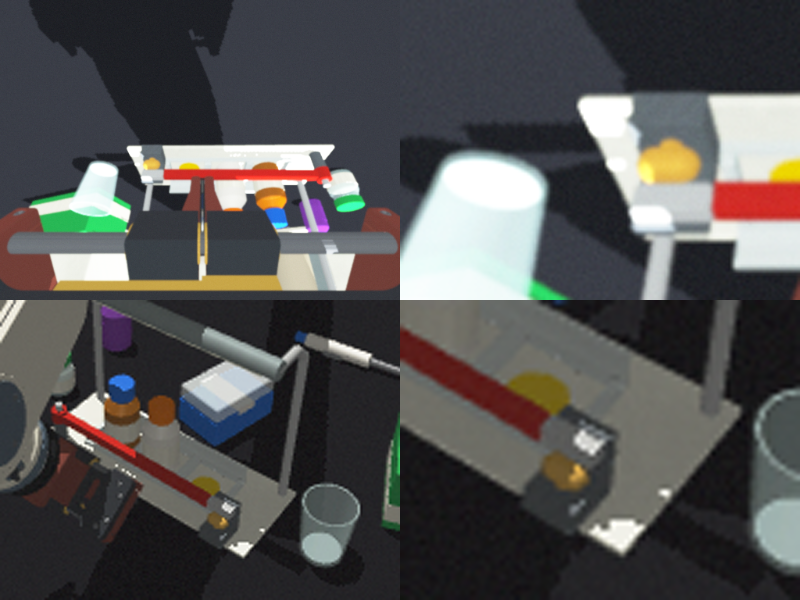

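The steel end lies between the fully visible brass pin (outer side) and the stop, and the bar angle is about 0.002. Both bottles are upright, the spot bay is empty, and the robot is clear of everything.

```bash
python3 -c "
from workcell import ctrl
print(ctrl.close_job())"
```

```text
the job is handed in; nothing more can be done
None
```

The job is handed in: the blue and orange bottles are swapped and upright, the yellow-spot bay is empty, and the keeper bar is shut with the pin clicked up behind its end (at about 20 s of the 64 s limit).

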